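# Line up the calibration weights

## Robot

A 6-joint arm with a two-finger parallel gripper is mounted at the origin on the work surface. World frame = base frame: x ahead of the robot, y to its left, z up, the work surface at z = 0. Lengths are in m, angles in rad, forces in N, time in s.
With the tool pointing down it reaches from about 0.4 to 0.825 m from the base axis. Payload 7 kg.
Tool frame: the origin (TCP) lies midway between the tips of the shut fingers; the grasp point (between the pads) lies 19 mm behind it; z points along the fingers, y is the direction in which the jaws open and shut (so a half turn about z gives the same grasp; the last joint's range is limited). The gripper opens to 88 mm and grips with 3 to 60 N. Pads are 19 mm wide; open, the fingers measure 130 mm over their backs; the gripper's body (78 mm by 193 mm) begins 47 mm behind the grasp point.
Start: joints at [1.433, 0.359, 0.012, 0, -1.224, -0.288], TCP at [0.279, 0.615, 0.227] pointing down, gripper open.
Joint ranges: [-3.07, 3.07], [-1.43, 2.12], [-1.02, 1.25], [-3.03, 1.67], [-3.05, -0], [-3.03, 3.03]. Speed limits (rad/s): [2.39, 2.39, 3.01, 3.14, 3.14, 3.14].

## Interface

Orientations are given as [roll, pitch, yaw] about the fixed x, y, z axes, in that order (R = Rz(yaw) Ry(pitch) Rx(roll)).
In Python, from station import get_state, grab_frame, camera_info, job_done gives the robot as it stands. The module is installed in compiled form; this text tells all that it offers.
- The arm moves only by the shell command python3 -m inch 'ROWS' [FORCE]. ROWS is JSON, a list that holds one entry, the list of rows, each a list of 7 numbers: the shift along the tool's x, y, z normalised to -1 to 1, where 1 is 50 cm, then the turn, a rotation vector about the tool's x, y, z normalised to -1 to 1, where 1 is 180 degrees, then the closure, from 0 (fully open) to 1 (shut). A call has 1 to 20 rows; each row shifts and turns the commanded pose from where the row before left it, along the tool's axes as they then stand; what a row does not reach is not made up. A row lasts 1/10 s, in which the tool goes at most 50 mm and 8.59 degrees, less where a joint would pass 70% of its speed; a pose out of reach is approached as far as the arm can. A call with a number of a shift or a turn outside -1 to 1 is refused whole. A call with a gripper value outside its range is refused whole. The fingers move at their own pace and stop on an object; FORCE is the grip in N (left out, the last holds). Time passes only in rows, so rows that do not move let the fingers close. It gives the time, the measured TCP pose, the force and the opening at its end, in the units of the state.
- get_state(): the state, without advancing time (a new reading comes with each control period).
- grab_frame(name): name is "scene" or "top" or "wrist"; returns the picture (420x560x3 uint8, blue, green, red); there is no depth.
- camera_info(name): a dict with "vertical_fov" (degrees; the focal length in pixels is half the picture's height over the tangent of half this angle, whatever the lens; pixels are square), "cx", "cy" (the principal point, pixels), "R" (3x3) and "t" (3): a world point X has camera coordinates R X + t. Camera axes: x right, y down, z forward; pixel columns grow to the right and rows downward; lengths in m; the calibration is good to about 2 mm. A picture is of the moment at which its call begins: read the wrist's pose just before it. camera_info takes no time and is no camera call; for the wrist camera it gives the pose at the moment of the call.
- job_done(): hands the job in, once; it reports no verdict.
The state is a dict: "t": time; "q": joint angles; "qd": joint speeds; "joint_efforts": joint torques, N m; "eef_pos": TCP position; "ee_rot": TCP orientation; "force": force on the tool from outside, world axes, zero at the start; "moment": the same for the moment, N m; "width": finger opening in m.
Only numpy, scipy, OpenCV 4.12 (cv2) and the standard library are available. Lean on these libraries where they do the work, as an engineer would, in place of code of your own. Each camera call takes 0.05 s, during which the arm holds its last target.

## Task

Get the tester's calibration weights ready: stand all four upright on the black seats of the white rail, one in the middle of each seat, in order of size, with the smallest next to the red end block and the largest at the other end. Set each one down gently on its seat before letting go: do not drop any or tip any over.

Things in the scene. Friction and masses are not known exactly. Their poses are not given: they have to be found in the camera images.
- w1_mid (a point): The smallest of four loose calibration weights of bare steel, each an upright round cylinder with a thin neck and a small knob (15 mm across, 9 mm high) on top: body 24 mm in diameter and 22 mm high, 36 mm high in all with the knob, about 85 g. It starts upright on the bench. The point is on its axis, half-way up its whole height, 18 mm above its underside; z up along the axis.
- w2_mid (a point): The second smallest of four loose calibration weights of bare steel, each an upright round cylinder with a thin neck and a small knob (15 mm across, 9 mm high) on top: body 32 mm in diameter and 32 mm high, 46 mm high in all with the knob, about 190 g. It starts upright on the bench. The point is on its axis, half-way up its whole height, 23 mm above its underside; z up along the axis.
- w3_mid (a point): The second largest of four loose calibration weights of bare steel, each an upright round cylinder with a thin neck and a small knob (15 mm across, 9 mm high) on top: body 41 mm in diameter and 42 mm high, 56 mm high in all with the knob, about 420 g. It starts upright on the bench. The point is on its axis, half-way up its whole height, 28 mm above its underside; z up along the axis.
- w4_mid (a point): The largest of four loose calibration weights of bare steel, each an upright round cylinder with a thin neck and a small knob (15 mm across, 9 mm high) on top: body 50 mm in diameter and 52 mm high, 66 mm high in all with the knob, about 780 g. It starts upright on the bench. The point is on its axis, half-way up its whole height, 33 mm above its underside; z up along the axis.
- seat_a_top (a point): Seat a of the four round black seats (flat discs 60 mm in diameter) in one straight row, 72 mm apart, in the order a, b, c, d along a low white rail 360 mm long, 76 mm wide and 10 mm high that is fixed to the bench. The point is the centre of the seat's flat upper face, 13 mm above the bench; z up, y along the row from d towards a, x across the row.
- seat_b_top (a point): Seat b of the four round black seats (flat discs 60 mm in diameter) in one straight row, 72 mm apart, in the order a, b, c, d along a low white rail 360 mm long, 76 mm wide and 10 mm high that is fixed to the bench. The point is the centre of the seat's flat upper face, 13 mm above the bench; z up, y along the row from d towards a, x across the row.
- seat_c_top (a point): Seat c of the four round black seats (flat discs 60 mm in diameter) in one straight row, 72 mm apart, in the order a, b, c, d along a low white rail 360 mm long, 76 mm wide and 10 mm high that is fixed to the bench. The point is the centre of the seat's flat upper face, 13 mm above the bench; z up, y along the row from d towards a, x across the row.
- seat_d_top (a point): Seat d of the four round black seats (flat discs 60 mm in diameter) in one straight row, 72 mm apart, in the order a, b, c, d along a low white rail 360 mm long, 76 mm wide and 10 mm high that is fixed to the bench. The point is the centre of the seat's flat upper face, 13 mm above the bench; z up, y along the row from d towards a, x across the row.
- red_block_top (a point): The red block (22 mm along the rail, 60 mm across it, 20 mm high) fixed on one end of the rail, 57 mm beyond the middle of the seat next to it: at some starts beside seat a, at others beside seat d. A like grey block stands at the other end. The point is the centre of its upper face, 30 mm above the bench; z up.
There are look-alikes about, which are no part of the job. What is shaped like the part that bears w2_mid but purple or yellow is not meant.

How it is judged:
By the outcome, as a careful person would: the job done as asked, in the order asked, and still so for the second after the job is handed in, with the robot touching nothing.
It also fails if it takes over 99 s, if anything falls off the work surface, if the arm or the gripper's body presses on something with over 40 N, if the wrist force passes 120 N, or if a joint passes its speed limit or range.

## Working session

There is one attempt and no reset: what is moved stays moved. The work goes in short steps, Python scripts to look and compute and a shell command to move; the robot and the scene stay as the last step left them, time stands still between calls to the robot, and variables do not carry over. Pictures are saved under pics/ and viewed, and the job is handed in when it is done.

```bash
mkdir -p pics; python3 - <<'E'
from station import *
import cv2,numpy as np
print(get_state())
for n in ["scene","top","wrist"]:
    c=camera_info(n); print(n,c)
    cv2.imwrite(f"pics/{n}0.png",grab_frame(n))
E
```

```text
{'t': 0.0, 'q': array([ 1.43309690e+00,  3.59385008e-01,  1.10284847e-02, -3.24060081e-04,
       -1.22409075e+00, -2.88105602e-01]), 'qd': array([ 0.00098762,  0.00115051,  0.00037643, -0.00059021, -0.00058827,
        0.00145759]), 'joint_efforts': array([-7.85475295e-04, -5.82718956e+01,  2.93055832e+01,  6.99716449e+00,
        6.88796034e-03, -1.61645589e-04]), 'eef_pos': array([0.27863812, 0.61425754, 0.22561538]), 'ee_rot': array([ 3.13992319e+00, -1.77056300e-04, -4.25915251e-01]), 'force': array([-0.96884423,  0.06579458,  0.39304875]), 'moment': array([-0.02249851, -0.03862083, -0.03843563]), 'width': 0.08783831114269323}
scene {'vertical_fov': 47.044202943962986, 'cx': 286.8504403496798, 'cy': 206.71911006375385, 'R': array([[ 0.06163263,  0.99804034,  0.01081165],
       [ 0.67257663, -0.03352566, -0.73926768],
       [-0.7374565 ,  0.05283467, -0.67332489]]), 't': array([-0.04228148, -0.29797411,  1.19822626])}
top {'vertical_fov': 42.62482756855208, 'cx': 281.0768542303117, 'cy': 208.8078710197467, 'R': array([[ 0.02294502, -0.99934893,  0.02784316],
       [-0.99328522, -0.025947  , -0.11274407],
       [ 0.11339311, -0.02506928, -0.99323388]]), 't': array([-0.01846174,  0.51401955,  1.02011773])}
wrist {'vertical_fov': 59.18169967867473, 'cx': 273.9853156930586, 'cy': 211.18059532109797, 'R': array([[-0.41227805, -0.91105272,  0.00312192],
       [-0.87813227,  0.39828882,  0.26504666],
       [-0.24271491,  0.10653146, -0.96423053]]), 't': array([ 0.67279421, -0.03286753,  0.39093945])}
```

View pics/scene0.png

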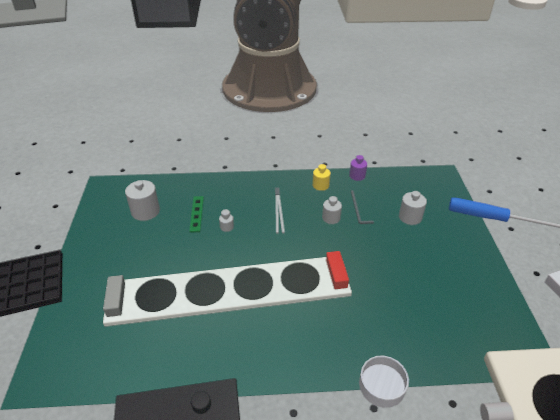

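View pics/top0.png

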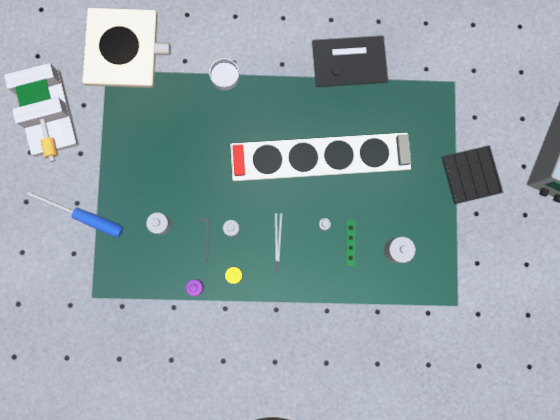

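View pics/wrist0.png

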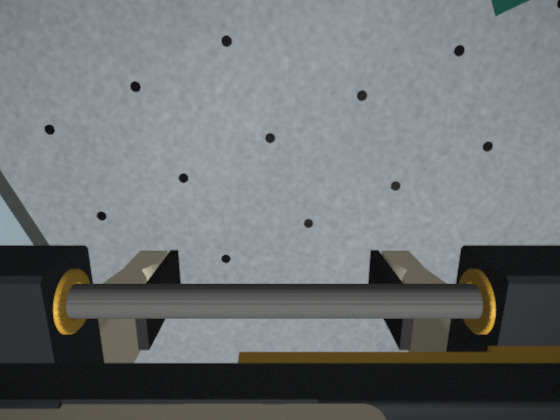

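In `top`, the steel weights are w1 at (325,224), w2 at (231,228), w3 at (157,223) and w4 at (402,250). The look-alikes are yellow at (233,275) and purple at (194,288), and the dish at (224,73) is also not a weight. The red block is at (238,160). Next I'll check a close crop.

```bash
python3 - <<'E'
import cv2
im=cv2.imread("pics/top0.png")
a=cv2.resize(im[200:300,130:280],None,fx=5,fy=5,interpolation=cv2.INTER_CUBIC)
b=cv2.resize(im[200:280,300:450],None,fx=5,fy=5,interpolation=cv2.INTER_CUBIC)
c=cv2.resize(im[125:190,225:420],None,fx=4,fy=4,interpolation=cv2.INTER_CUBIC)
for n,x in zip("abc",(a,b,c)): cv2.imwrite(f"pics/top_{n}.png",x)
s=cv2.imread("pics/scene0.png")
cv2.imwrite("pics/sc_a.png",cv2.resize(s[170:240,110:240],None,fx=6,fy=6,interpolation=cv2.INTER_CUBIC))
cv2.imwrite("pics/sc_b.png",cv2.resize(s[150:235,300:440],None,fx=5.5,fy=5.5,interpolation=cv2.INTER_CUBIC))
E
```

```text
(no output)
```

View pics/top_a.png

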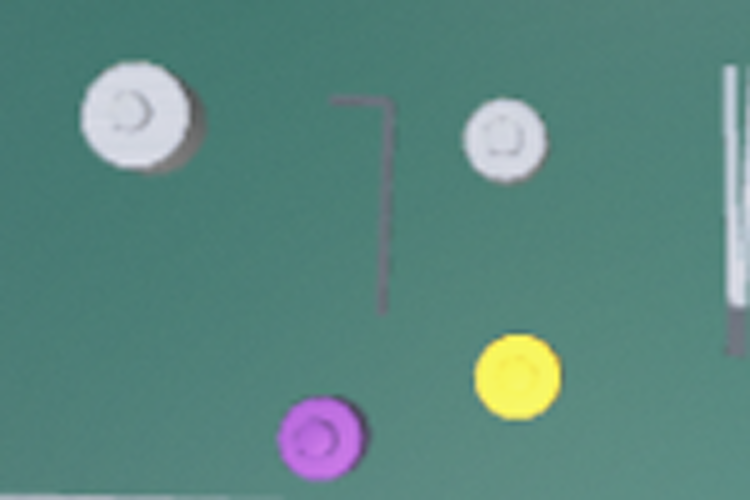

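View pics/top_b.png

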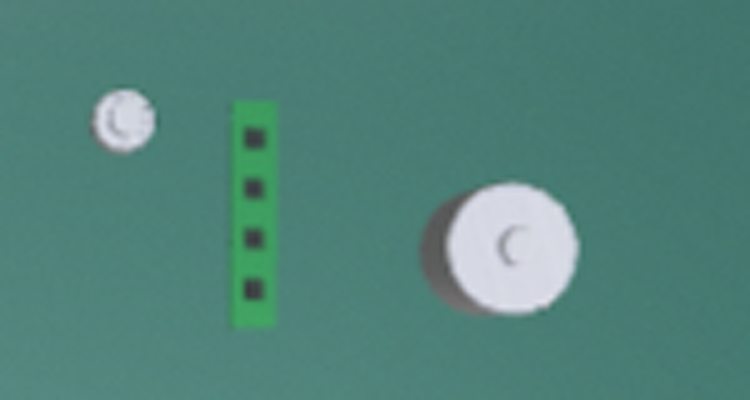

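View pics/top_c.png

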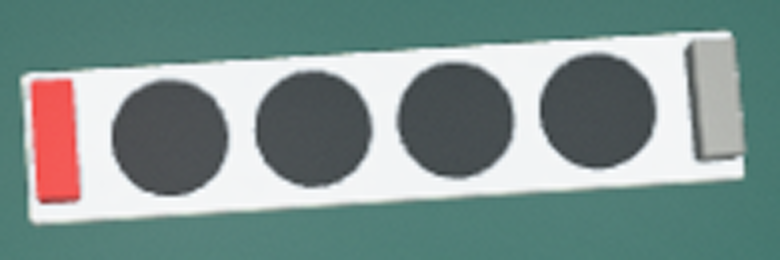

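View pics/sc_b.png

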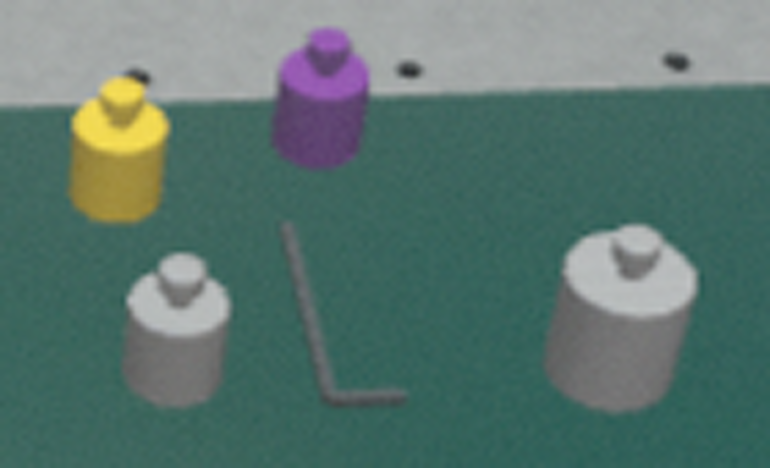

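View pics/sc_a.png

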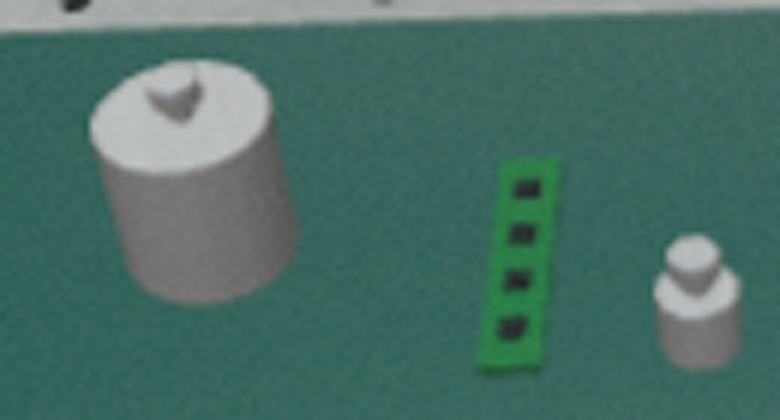

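```bash
cat > h.py <<'E'
import numpy as np
from station import *
def ray(cam,u,v,z):
    c=camera_info(cam) if isinstance(cam,str) else cam
    f=210/np.tan(np.radians(c["vertical_fov"]/2))
    R=np.array(c["R"]);t=np.array(c["t"])
    d=R.T@np.array([(u-c["cx"])/f,(v-c["cy"])/f,1]); o=-R.T@t
    return o+d*(z-o[2])/d[2]
E
python3 - <<'E'
from h import *
P={}
for n,u,v,z in [("w1",324.4,223.6,.022),("w2",230.6,227.6,.032),("w3",156.6,222.6,.042),("w4",402.2,249.2,.052),("s1",267.1,158.9,.013),("s2",303.1,156.7,.013),("s3",338.6,154.6,.013),("s4",374.1,152.4,.013),("red",238.1,159.9,.03)]:
    P[n]=ray("top",u,v,z);print(n,P[n].round(4))
for a,b in [("s1","s2"),("s2","s3"),("s3","s4"),("red","s1")]: print(np.linalg.norm((P[a]-P[b])[:2]))
# scene: seats & weights' body top centres
for n,u,v,z in [("s1",300.3,277.7,.013),("s2",253,283.5,.013),("s3",205,289,.013),("s4",156,294.8,.013),("w2",300+179/5.5,150+301/5.5,.032),("w3",300+630/5.5,150+272/5.5,.042),("w4",110+181/6,170+117/6,.052),("w1",110+697/6,170+290/6,.022)]:
    p=ray("scene",u,v,z);print(n,p.round(4),((p-P[n])*1000).round(1))
E
```

```text
w1 [ 0.4882 -0.0917  0.022 ]
w2 [0.4749 0.0909 0.032 ]
w3 [0.4802 0.2314 0.042 ]
w4 [ 0.4404 -0.2376  0.052 ]
s1 [0.6159 0.024  0.013 ]
s2 [ 0.6224 -0.048   0.013 ]
s3 [ 0.6288 -0.1193  0.013 ]
s4 [ 0.6354 -0.191   0.013 ]
red [0.6087 0.0808 0.03  ]
0.07229104549634073
0.07161177706131042
0.07196338794560392
0.05726408162191339
s1 [0.6191 0.0245 0.013 ] [3.3 0.5 0. ]
s2 [ 0.6265 -0.0474  0.013 ] [4.1 0.6 0. ]
s3 [ 0.6331 -0.1186  0.013 ] [4.3 0.7 0. ]
s4 [ 0.6399 -0.1896  0.013 ] [4.6 1.4 0. ]
w2 [0.4777 0.0912 0.032 ] [2.7 0.3 0. ]
w3 [0.4822 0.2313 0.042 ] [ 2.  -0.1  0. ]
w4 [ 0.4448 -0.2363  0.052 ] [4.3 1.3 0. ]
w1 [ 0.4919 -0.0911  0.022 ] [3.7 0.6 0. ]
```

```bash
python3 -m inch '[[[0,0,0,0,0,0.0456,0],[0,0,0,0,0,0.0456,0],[0,0,0,0,0,0.0456,0],[0,0,0,0,0,0.0456,0],[0,0,0,0,0,0.0456,0],[0,0,0,0,0,0.0456,0],[0,0,0,0,0,0.0456,0],[0,0,0,0,0,0.0456,0],[0,0,0,0,0,0,0],[0,0,0,0,0,0,0],[0,0,0,0,0,0,0]]]' 30; python3 -c "
from station import *
s=get_state();print(s['q'],s['ee_rot'],s['eef_pos'])"
```

```text
t: 1.25
eef_pos: [0.2788, 0.6146, 0.2264]
ee_rot: [3.142, -0.0, -1.569]
force: [0.9, -0.2, 0.2]
width: 0.0876
[ 1.43309677e+00  3.58725037e-01  1.17890225e-02 -4.24280828e-05
 -1.22411758e+00 -1.43086877e+00] [ 3.14151726e+00 -2.49188136e-04 -1.56858273e+00] [0.27879201 0.61463794 0.2264243 ]
```

```bash
python3 -m inch '[[[0.0638,-0.0337,0,0,0,0,0],[0.0638,-0.0337,0,0,0,0,0],[0.0638,-0.0337,0,0,0,0,0],[0.0638,-0.0337,0,0,0,0,0],[0.0638,-0.0337,0,0,0,0,0],[0.0638,-0.0337,0,0,0,0,0],[0.0638,-0.0337,0,0,0,0,0],[0.0638,-0.0337,0,0,0,0,0],[0.0638,-0.0337,0,0,0,0,0],[0.0638,-0.0337,0,0,0,0,0],[0.0638,-0.0337,0,0,0,0,0],[0.0638,-0.0337,0,0,0,0,0],[0,0,0,0,0,0,0],[0,0,0,0,0,0,0],[0,0,0,0,0,0,0]]]'; python3 - <<'E'
from h import *
import cv2
s=get_state();c=camera_info("wrist");im=grab_frame("wrist");cv2.imwrite("pics/w3a.png",im)
R=np.array(c["R"]);print(-R.T@c["t"],R[2],s["eef_pos"])
E
```

```text
t: 2.75
eef_pos: [0.4805, 0.2321, 0.2266]
ee_rot: [-3.141, 0.0, -1.571]
force: [-0.2, 0.5, -0.0]
width: 0.0879
[0.48003802 0.15992969 0.38445038] [-2.10051236e-04  2.64368660e-01 -9.64421675e-01] [0.48051954 0.23208866 0.22663096]
```

View pics/w3a.png

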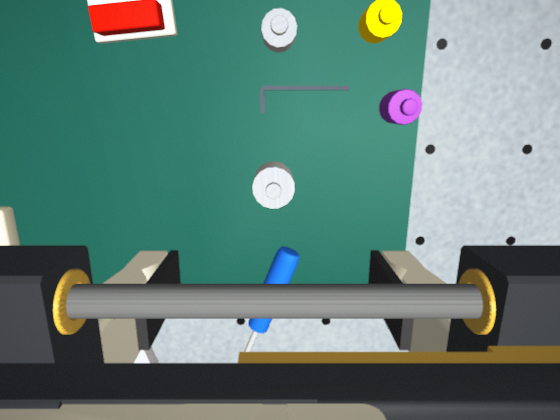

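The wrist view shows w3's top at about (273,187), w2 at (279,28), yellow at (383,18), purple at (404,106) and the red block at (127,15). I'll measure more finely in an enlarged crop.

```bash
python3 - <<'E'
import cv2
im=cv2.imread("pics/w3a.png")
cv2.imwrite("pics/w3b.png",cv2.resize(im[150:220,230:320],None,fx=8,fy=8,interpolation=cv2.INTER_CUBIC))
cv2.imwrite("pics/w2b.png",cv2.resize(im[0:60,240:320],None,fx=8,fy=8,interpolation=cv2.INTER_CUBIC))
E
```

```text
(no output)
```

View pics/w3b.png

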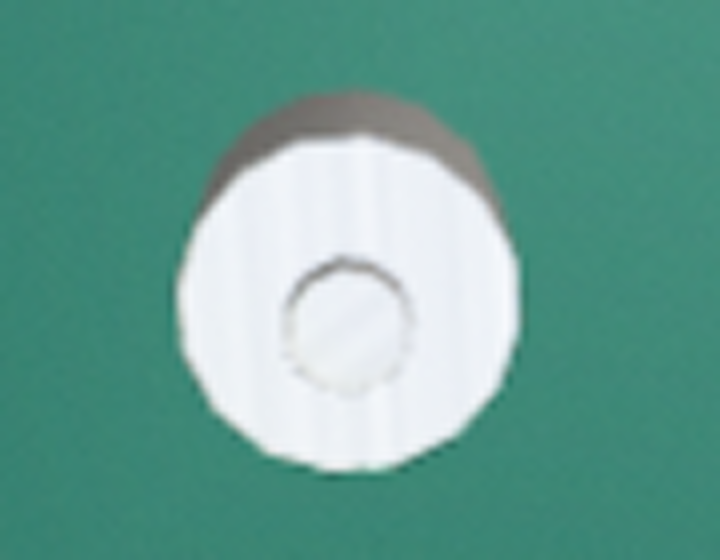

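View pics/w2b.png

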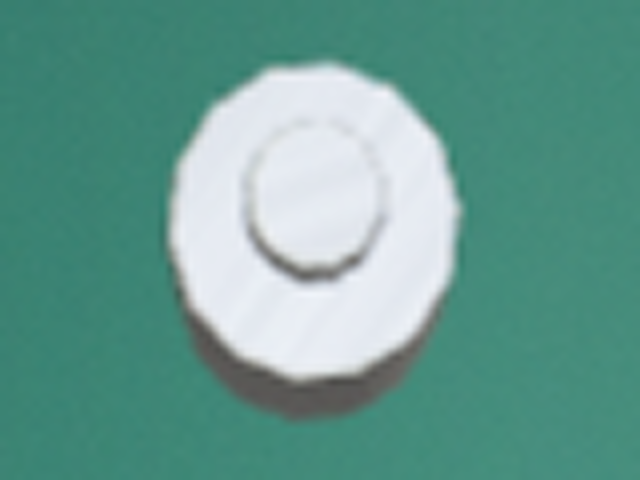

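```bash
python3 - <<'E'
from h import *
print(ray("wrist",273.2,187.3,.042),ray("wrist",278.9,27.1,.032))
E
```

```text
[0.4805983  0.23068072 0.042     ] [0.47578163 0.09080959 0.032     ]
```

```bash
python3 -m inch '[[[0.0028,0,0.07,0,0,0,0],[0,0,0.07,0,0,0,0],[0,0,0.07,0,0,0,0],[0,0,0.07,0,0,0,0],[0,0,0.07,0,0,0,0],[0,0,0.05,0,0,0,0],[0,0,0.02,0,0,0,0],[0,0,0.0106,0,0,0,0],[0,0,0.0106,0,0,0,0],[0,0,0,0,0,0,0],[0,0,0,0,0,0,0],[0,0,0,0,0,0,0.2],[0,0,0,0,0,0,0.4],[0,0,0,0,0,0,0.6],[0,0,0,0,0,0,0.8],[0,0,0,0,0,0,1],[0,0,0,0,0,0,1],[0,0,0,0,0,0,1],[0,0,0,0,0,0,1],[0,0,0,0,0,0,1]]]' 40
```

```text
t: 4.8
eef_pos: [0.4807, 0.2304, 0.006]
ee_rot: [-3.141, 0.0, -1.572]
force: [0.5, -0.6, -0.4]
width: 0.0397
```

```bash
python3 -m inch '[[[0,0,-0.02,0,0,0,1],[0,0,-0.06,0,0,0,1],[0,0,-0.08,0,0,0,1],[0,0,-0.08,0,0,0,1],[0,0,-0.04,0,0,0,1],[0.03,-0.0128,0,0,0,0,1],[0.06,-0.0256,0,0,0,0,1],[0.07,-0.0298,0,0,0,0,1],[0.07,-0.0298,0,0,0,0,1],[0.07,-0.0298,0,0,0,0,1],[0.07,-0.0298,0,0,0,0,1],[0.07,-0.0298,0,0,0,0,1],[0.07,-0.0298,0,0,0,0,1],[0.07,-0.0298,0,0,0,0,1],[0.07,-0.0298,0,0,0,0,1],[0.0488,-0.021,0,0,0,0,1],[0,0,0,0,0,0,1],[0,0,0,0,0,0,1],[0,0,0,0,0,0,1],[0,0,0,0,0,0,1]]]'; python3 - <<'E'
from h import *
import cv2
s=get_state();im=grab_frame("wrist");cv2.imwrite("pics/s3a.png",im)
print(s["eef_pos"],s["force"],s["width"])
E
```

```text
t: 6.8
eef_pos: [0.6288, -0.1184, 0.1462]
ee_rot: [3.141, 0.0, -1.571]
force: [-0.8, -0.2, -3.3]
width: 0.0404
[ 0.62880276 -0.11838267  0.14617604] [-0.79091391 -0.19607248 -3.31324085] 0.04036539956337132
```

View pics/s3a.png

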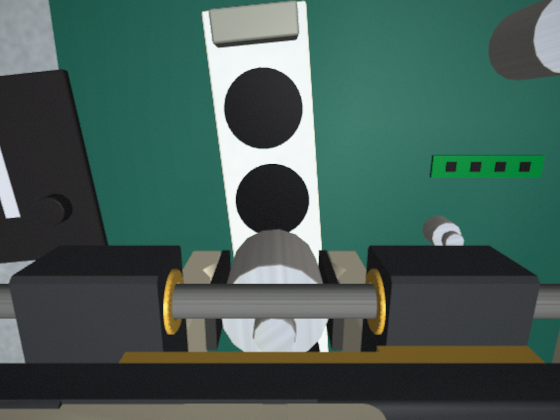

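```bash
python3 - <<'E'
from h import *
import cv2
im=cv2.imread("pics/s3a.png")
cv2.imwrite("pics/s3b.png",cv2.resize(im[55:250,200:330],None,fx=3,fy=3,interpolation=cv2.INTER_CUBIC))
m=((im.max(2)<60)).astype(np.uint8); m[245:]=0
n,l,st,ce=cv2.connectedComponentsWithStats(m)
for i in range(1,n):
    if st[i,4]>1500: print(st[i],ce[i])
# ellipse fit for the clean one; top-row of s3
for bb in [(60,155)]:
    mm=m.copy(); mm[:bb[0]]=0; mm[bb[1]:]=0; mm[:,:215]=0; mm[:,310:]=0
    c=max(cv2.findContours(mm,0,1)[0],key=cv2.contourArea); e=cv2.fitEllipse(c); print(e, ray("wrist",*e[0],.013))
mm=m.copy(); mm[:160]=0; mm[232:]=0; mm[:,:225]=0; mm[:,316:]=0
c=max(cv2.findContours(mm,0,1)[0],key=cv2.contourArea)
# metric circle fit using wall points
pts=[ray("wrist",*p[0],.013)[:2] for p in c if p[0][1]<228]
pts=np.array(pts);A=np.c_[2*pts,np.ones(len(pts))];x=np.linalg.lstsq(A,(pts**2).sum(1),rcond=None)[0];print(x[:2],np.sqrt(x[2]+x[0]**2+x[1]**2),len(pts))
E
```

```text
[    0    69   108   176 14381] [ 46.4165218  163.54057437]
[ 225   68   77   80 4829] [262.90080762 107.53406502]
[ 236  164   72   68 3885] [271.84890605 198.31814672]
((262.8959655761719, 107.53559875488281), (75.9778060913086, 79.10525512695312), 175.0714874267578) [ 0.63685788 -0.19219732  0.013     ]
[ 0.63007871 -0.12011389] 0.028853484825847004 159
```

View pics/s3b.png

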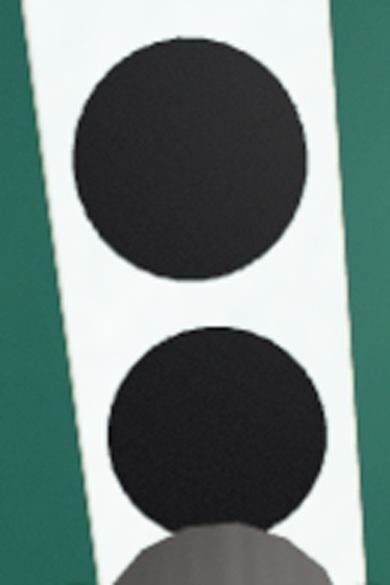

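```bash
python3 -m inch '[[[0.0034,-0.0024,0.02,0,0,0,1],[0,0,0.05,0,0,0,1],[0,0,0.06,0,0,0,1],[0,0,0.06,0,0,0,1],[0,0,0.03,0,0,0,1],[0,0,0.012,0,0,0,1],[0,0,0.008,0,0,0,1],[0,0,0,0,0,0,1],[0,0,0,0,0,0,1],[0,0,0,0,0,0,1]]]'; python3 -c "
from station import *
s=get_state();print(s['eef_pos'],s['force'])"
```

```text
t: 7.85
eef_pos: [0.631, -0.1209, 0.027]
ee_rot: [-3.14, 0.0, -1.572]
force: [0.4, -0.6, -3.7]
width: 0.0403
[ 0.63101803 -0.12090987  0.02704572] [ 0.35383192 -0.60594085 -3.74957812]
```

```bash
python3 -m inch '[[[0,0.002,0.006,0,0,0,1],[0,0,0.004,0,0,0,1],[0,0,0.002,0,0,0,1],[0,0,0,0,0,0,1],[0,0,0,0,0,0,1]]]';python3 -m inch '[[[0,0,0.001,0,0,0,1],[0,0,0.001,0,0,0,1],[0,0,0,0,0,0,1],[0,0,0,0,0,0,1]]]'
```

```text
t: 8.35
eef_pos: [0.6294, -0.121, 0.0199]
ee_rot: [3.142, -0.0, -1.572]
force: [-0.3, 0.2, -3.3]
width: 0.04
t: 8.75
eef_pos: [0.6294, -0.121, 0.0191]
ee_rot: [-3.141, -0.0, -1.572]
force: [0.4, -0.4, -2.6]
width: 0.0398
```

```bash
python3 -m inch '[[[0,0,0.001,0,0,0,1],[0,0,0.001,0,0,0,1],[0,0,0,0,0,0,1],[0,0,0,0,0,0,1]]]'
```

```text
t: 9.15
eef_pos: [0.6295, -0.121, 0.019]
ee_rot: [-3.141, -0.0, -1.572]
force: [-3.0, 1.5, 5.9]
width: 0.0402
```

```bash
python3 -m inch '[[[0,0,-0.0005,0,0,0,1],[0,0,0,0,0,0,0.5],[0,0,0,0,0,0,0.45],[0,0,0,0,0,0,0.4],[0,0,0,0,0,0,0.3],[0,0,0,0,0,0,0.3],[0,0,0,0,0,0,0.3],[0,0,0,0,0,0,0.3]]]'; python3 -m inch '[[[0,0,-0.02,0,0,0,0.3],[0,0,-0.05,0,0,0,0.3],[0,0,-0.07,0,0,0,0.3],[0,0,-0.07,0,0,0,0.3],[0,0,-0.05,0,0,0,0.3],[0,0,-0.02,0,0,0,0.3],[0,0,0,0,0,0,0.3],[0,0,0,0,0,0,0.3]]]'; python3 - <<'E'
from h import *
import cv2
cv2.imwrite("pics/t1.png",grab_frame("top"));s=get_state();print(s["eef_pos"]);cv2.imwrite("pics/wr1.png",grab_frame("wrist"))
E
```

```text
t: 9.95
eef_pos: [0.6294, -0.121, 0.0182]
ee_rot: [-3.142, -0.0, -1.572]
force: [-0.1, -0.4, -1.2]
width: 0.0614
t: 10.75
eef_pos: [0.6287, -0.1208, 0.1574]
ee_rot: [3.141, 0.0, -1.572]
force: [0.3, -0.0, 0.1]
width: 0.0614
[ 0.6284377  -0.12089584  0.15681384]
```

View pics/wr1.png

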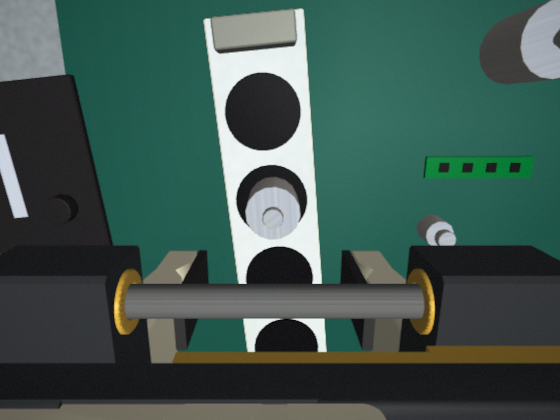

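View pics/t1.png

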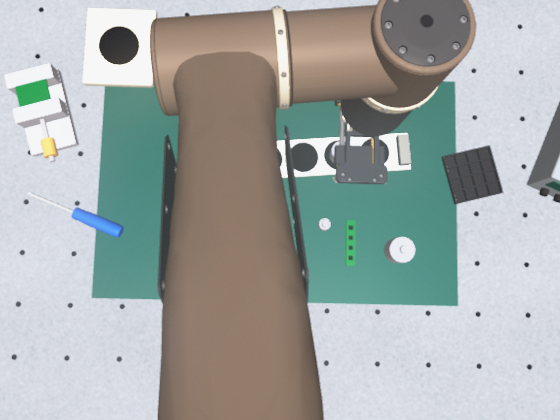

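w3 is standing on the seat, with its knob at (272,217). I'll measure its offset from the seat.

```bash
python3 - <<'E'
from h import *
import cv2
im=cv2.imread("pics/wr1.png")
cv2.imwrite("pics/wr1b.png",cv2.resize(im[160:260,225:325],None,fx=6,fy=6,interpolation=cv2.INTER_CUBIC))
E
```

```text
(no output)
```

View pics/wr1b.png

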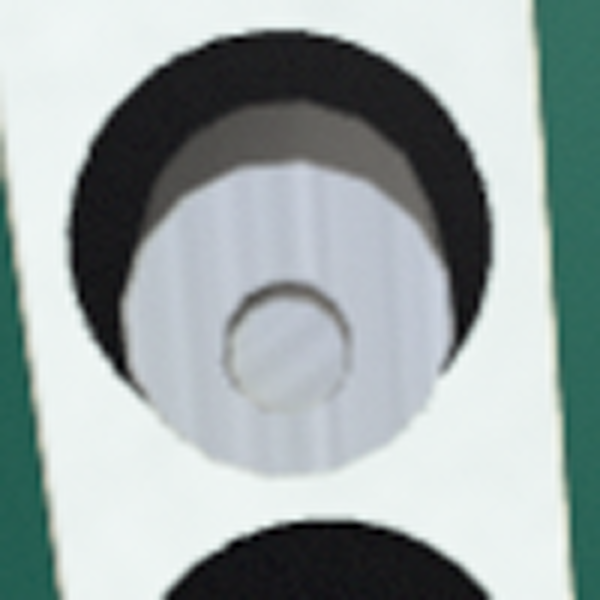

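```bash
python3 - <<'E'
from h import *
import cv2
print("w3",ray("wrist",272.6,212.4,.055))
print("seat approx",ray("wrist",271.3,199.1,.013))
im=cv2.imread("pics/wr1.png")
def fit(x0,x1,y0,y1,cut=None):
    pts=[]
    g=im.max(2).astype(float)
    # transitions white->black along rays from left/right & top
    for r in range(y0,y1):
        xs=np.where(g[r,x0:x1]<100)[0]
        if len(xs)>4:
            for a in (xs[0]-.5,xs[-1]+.5): pts.append((x0+a,r))
    P=np.array([ray("wrist",u,v,.013)[:2] for u,v in pts])
    A=np.c_[2*P,np.ones(len(P))];x=np.linalg.lstsq(A,(P**2).sum(1),rcond=None)[0];return x[:2].round(4),np.sqrt(x[2]+x@[0,0,0]+x[0]**2+x[1]**2).round(4)
print("s4",fit(218,305,72,152)); print("s3",fit(230,312,168,218)); print("s2",fit(242,316,250,272))
E
```

```text
w3 [ 0.62861436 -0.12108699  0.055     ]
seat approx [ 0.62974236 -0.12099512  0.013     ]
s4 (array([ 0.6385, -0.1882]), np.float64(0.0308))
s3 (array([ 0.6298, -0.1203]), np.float64(0.0294))
s2 (array([ 0.6231, -0.0501]), np.float64(0.029))
```

```bash
python3 -m inch '[[[-0.03,0.022,0,0,0,0,0.3],[-0.06,0.0434,0,0,0,0,0.3],[-0.06,0.0434,0,0,0,0,0.3],[-0.06,0.0434,0,0,0,0,0.3],[-0.06,0.0434,0,0,0,0,0.3],[-0.06,0.0434,0,0,0,0,0.3],[-0.06,0.0434,0,0,0,0,0.3],[-0.0334,0.0238,0,0,0,0,0.3],[0,0,0,0,0,0,0.3],[0,0,0,0,0,0,0.3],[0,0,0,0,0,0,0.3],[0,0,0,0,0,0,0.3]]]'; python3 - <<'E'
from h import *
import cv2
s=get_state();print(s["eef_pos"]);im=grab_frame("wrist");cv2.imwrite("pics/wr2.png",im)
E
```

```text
t: 12.05
eef_pos: [0.4767, 0.0902, 0.1578]
ee_rot: [3.141, -0.001, -1.573]
force: [-0.3, -0.9, 1.1]
width: 0.0617
[0.476711   0.09019955 0.15778426]
```

View pics/wr2.png

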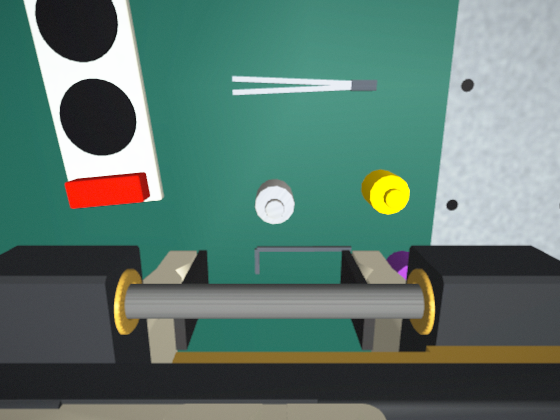

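The steel w2 is at (275,204). Yellow at (385,193) and the partly hidden purple at (400,265) are the look-alikes. The red block is at (107,190), beside seat s1 at (98,117).

```bash
python3 - <<'E'
from h import *
import cv2
im=cv2.imread("pics/wr2.png")
print(ray("wrist",274.6,204.3,.032))
m=(im.max(2)<70).astype(np.uint8); m[:70]=0;m[160:]=0;m[:,:55]=0;m[:,140:]=0
c=max(cv2.findContours(m,0,1)[0],key=cv2.contourArea);e=cv2.fitEllipse(c);print(e,ray("wrist",*e[0],.013))
E
```

```text
[0.47559983 0.09007351 0.032     ]
((97.45207977294922, 116.49820709228516), (70.17828369140625, 79.66812133789062), 136.3970489501953) [0.61593979 0.02287547 0.013     ]
```

```bash
python3 -m inch '[[[0,0.002,0.03,0,0,0,0.3],[0,0,0.06,0,0,0,0.3],[0,0,0.07,0,0,0,0.3],[0,0,0.07,0,0,0,0.3],[0,0,0.04,0,0,0,0.3],[0,0,0.02,0,0,0,0.3],[0,0,0.0096,0,0,0,0.3],[0,0,0.006,0,0,0,0.3],[0,0,0,0,0,0,0.3],[0,0,0,0,0,0,0.3],[0,0,0,0,0,0,0.45],[0,0,0,0,0,0,0.6],[0,0,0,0,0,0,0.7],[0,0,0,0,0,0,0.8],[0,0,0,0,0,0,1],[0,0,0,0,0,0,1],[0,0,0,0,0,0,1],[0,0,0,0,0,0,1]]]' 30
```

```text
t: 13.9
eef_pos: [0.4756, 0.091, 0.0055]
ee_rot: [-3.141, 0.0, -1.572]
force: [-1.2, 0.5, 3.6]
width: 0.0313
```

```bash
python3 -m inch '[[[0,0,-0.02,0,0,0,1],[0,0,-0.06,0,0,0,1],[0,0,-0.08,0,0,0,1],[0,0,-0.06,0,0,0,1],[0,0,-0.02,0,0,0,1],[0.024,-0.026,0,0,0,0,1],[0.05,-0.053,0,0,0,0,1],[0.06,-0.064,0,0,0,0,1],[0.06,-0.064,0,0,0,0,1],[0.05,-0.053,0,0,0,0,1],[0.034,-0.036,0,0,0,0,1],[0,0,0,0,0,0,1],[0,0,0,0,0,0,1],[0,0,0,0,0,0,1],[0,0,0,0,0,0,1]]]'; python3 - <<'E'
from h import *
import cv2
s=get_state();print(s["eef_pos"],s["force"]);im=grab_frame("wrist");cv2.imwrite("pics/wr3.png",im)
E
```

```text
t: 15.4
eef_pos: [0.6226, -0.0475, 0.1255]
ee_rot: [3.141, 0.0, -1.571]
force: [-0.8, 0.8, -1.6]
width: 0.0311
[ 0.62260823 -0.04754752  0.12546323] [-0.79166667  0.83913946 -1.60192642]
```

View pics/wr3.png

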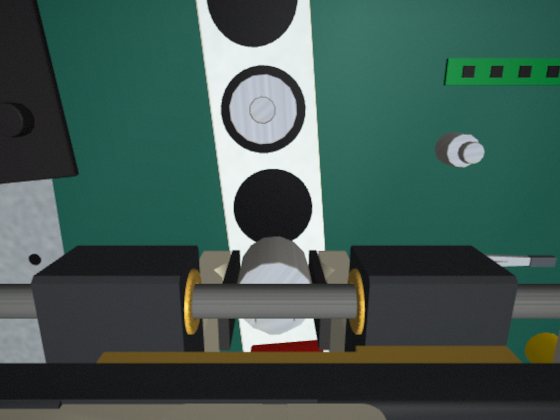

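```bash
python3 - <<'E'
from h import *
import cv2
im=cv2.imread("pics/wr3.png")
def circ(m,z,vmax):
    c=max(cv2.findContours(m,0,1)[0],key=cv2.contourArea)
    P=np.array([ray("wrist",*p[0],z)[:2] for p in c if p[0][1]<vmax])
    A=np.c_[2*P,np.ones(len(P))];x=np.linalg.lstsq(A,(P**2).sum(1),rcond=None)[0];return x[:2],np.sqrt(x[2]+x[0]**2+x[1]**2)
d=(im.max(2)<70).astype(np.uint8)
a=d.copy();a[:164]=0;a[245:]=0;a[:,:228]=0;a[:,316:]=0
print("s2",circ(a,.013,232))
b=d.copy();b[:62]=0;b[156:]=0;b[:,:216]=0;b[:,310:]=0
print("s3",circ(b,.013,400))
g=(im.max(2)>130)&(im.max(2)<235); 
cv2.imwrite("pics/wr3b.png",cv2.resize(im[55:165,210:320],None,fx=5,fy=5,interpolation=cv2.INTER_CUBIC))
E
```

```text
s2 (array([ 0.62345898, -0.048252  ]), np.float64(0.029083715699916753))
s3 (array([ 0.63025957, -0.11968057]), np.float64(0.02903237579674812))
```

View pics/wr3b.png

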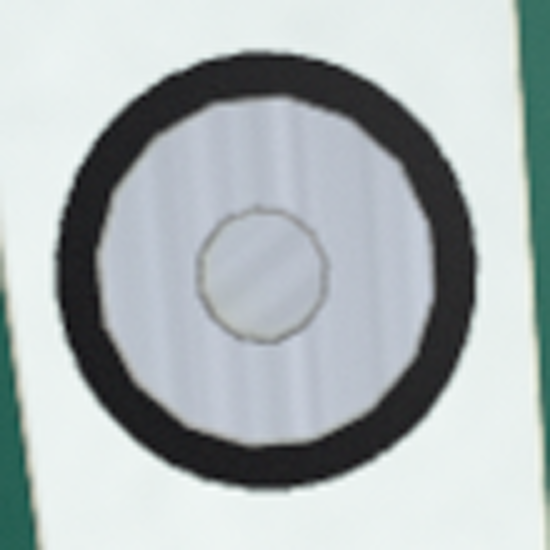

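```bash
python3 -m inch '[[[0.0014,-0.0022,0.02,0,0,0,1],[0,0,0.05,0,0,0,1],[0,0,0.06,0,0,0,1],[0,0,0.05,0,0,0,1],[0,0,0.018,0,0,0,1],[0,0,0.008,0,0,0,1],[0,0,0.004,0,0,0,1],[0,0,0,0,0,0,1],[0,0,0,0,0,0,1]]]';python3 -m inch '[[[0,0,0.001,0,0,0,1],[0,0,0.001,0,0,0,1],[0,0,0,0,0,0,1],[0,0,0,0,0,0,1]]]'
```

```text
t: 16.35
eef_pos: [0.6251, -0.0488, 0.0215]
ee_rot: [-3.14, 0.0, -1.572]
force: [0.2, -0.2, -3.0]
width: 0.031
t: 16.75
eef_pos: [0.6245, -0.049, 0.0195]
ee_rot: [-3.141, 0.0, -1.572]
force: [1.1, 0.2, -1.4]
width: 0.0311
```

```bash
python3 -m inch '[[[-0.001,0.0014,0,0,0,0,1],[0,0,0.001,0,0,0,1],[0,0,0.0006,0,0,0,1],[0,0,0,0,0,0,1],[0,0,0,0,0,0,1]]]'
```

```text
t: 17.25
eef_pos: [0.6237, -0.0485, 0.0187]
ee_rot: [3.142, -0.0, -1.572]
force: [-0.6, 0.1, -1.4]
width: 0.0313
```

```bash
python3 -m inch '[[[0,0,0.001,0,0,0,1],[0,0,0,0,0,0,1],[0,0,0,0,0,0,1]]]'
```

```text
t: 17.55
eef_pos: [0.6237, -0.0485, 0.0186]
ee_rot: [-3.141, -0.0, -1.572]
force: [-2.5, 0.2, 5.1]
width: 0.0309
```

```bash
python3 -m inch '[[[0,0,-0.0004,0,0,0,1],[0,0,0,0,0,0,0.6],[0,0,0,0,0,0,0.55],[0,0,0,0,0,0,0.5],[0,0,0,0,0,0,0.4],[0,0,0,0,0,0,0.4],[0,0,0,0,0,0,0.4]]]'; python3 -m inch '[[[0,0,-0.02,0,0,0,0.4],[0,0,-0.05,0,0,0,0.4],[0,0,-0.07,0,0,0,0.4],[0,0,-0.07,0,0,0,0.4],[0,0,-0.05,0,0,0,0.4],[0,0,-0.02,0,0,0,0.4],[0,0,0,0,0,0,0.4],[0,0,0,0,0,0,0.4],[0,0,0,0,0,0,0.4]]]'
```

```text
t: 18.25
eef_pos: [0.6237, -0.0485, 0.0182]
ee_rot: [3.142, -0.0, -1.572]
force: [-0.2, 0.7, -0.8]
width: 0.0523
t: 19.15
eef_pos: [0.6228, -0.0486, 0.1567]
ee_rot: [3.139, -0.0, -1.572]
force: [0.3, 0.6, -0.5]
width: 0.0527
```

```bash
python3 -m inch '[[[0.008,0.025,0,0,0,0,0.4],[0.02,0.06,0,0,0,0,0.4],[0.02,0.06,0,0,0,0,0.4],[0.02,0.06,0,0,0,0,0.4],[0.0188,0.0632,0,0,0,0,0.4],[0,0,0,0,0,0,0.4],[0,0,0,0,0,0,0.4],[0,0,0,0,0,0,0.4],[0,0,0,0,0,0,0.4]]]'; python3 - <<'E'
from h import *
import cv2
s=get_state();print(s["eef_pos"],s["force"]);im=grab_frame("wrist");cv2.imwrite("pics/wr4.png",im)
E
```

```text
t: 20.05
eef_pos: [0.49, -0.0916, 0.158]
ee_rot: [3.141, -0.0, -1.572]
force: [-0.4, -0.3, -0.7]
width: 0.0528
[ 0.49004378 -0.09155223  0.15796758] [-0.4291166  -0.26283857 -0.66555908]
```

View pics/wr4.png

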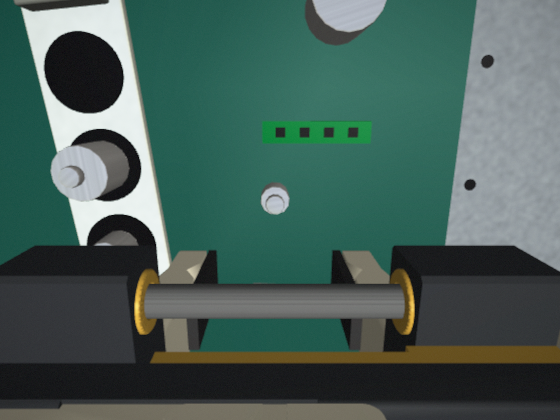

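The smallest weight, w1, has its body top at about (275,200). w3 and w2 are both standing on the rail.

```bash
python3 - <<'E'
from h import *
import cv2
im=cv2.imread("pics/wr4.png")
cv2.imwrite("pics/wr4b.png",cv2.resize(im[175:225,250:300],None,fx=10,fy=10,interpolation=cv2.INTER_CUBIC))
print(ray("wrist",275,200.3,.022))
E
```

```text
[ 0.48854612 -0.0924582   0.022     ]
```

View pics/wr4b.png

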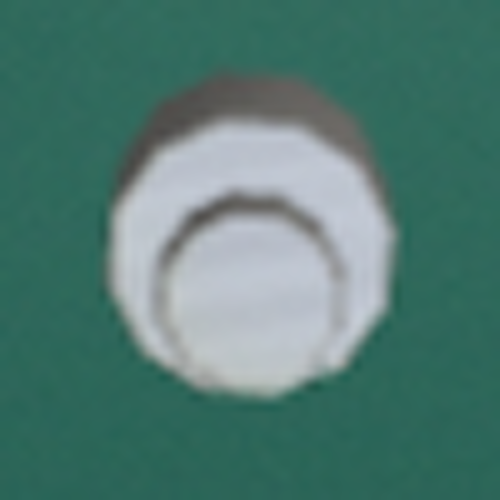

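```bash
python3 -m inch '[[[0.001,0.0024,0.03,0,0,0,0.4],[0,0,0.06,0,0,0,0.4],[0,0,0.07,0,0,0,0.4],[0,0,0.07,0,0,0,0.4],[0,0,0.04,0,0,0,0.4],[0,0,0.02,0,0,0,0.4],[0,0,0.011,0,0,0,0.4],[0,0,0.006,0,0,0,0.4],[0,0,0,0,0,0,0.4],[0,0,0,0,0,0,0.4],[0,0,0,0,0,0,0.55],[0,0,0,0,0,0,0.65],[0,0,0,0,0,0,0.7],[0,0,0,0,0,0,0.75],[0,0,0,0,0,0,1],[0,0,0,0,0,0,1],[0,0,0,0,0,0,1],[0,0,0,0,0,0,1]]]' 25
```

```text
t: 21.9
eef_pos: [0.4885, -0.0922, 0.005]
ee_rot: [-3.141, -0.0, -1.572]
force: [0.6, 0.6, 3.7]
width: 0.0228
```

```bash
python3 -m inch '[[[0,0,-0.02,0,0,0,1],[0,0,-0.06,0,0,0,1],[0,0,-0.08,0,0,0,1],[0,0,-0.07,0,0,0,1],[0,0,-0.03,0,0,0,1],[-0.022,-0.025,0,0,0,0,1],[-0.05,-0.055,0,0,0,0,1],[-0.05,-0.055,0,0,0,0,1],[-0.05,-0.055,0,0,0,0,1],[-0.04,-0.044,0,0,0,0,1],[-0.0194,-0.0226,0,0,0,0,1],[0,0,0,0,0,0,1],[0,0,0,0,0,0,1],[0,0,0,0,0,0,1],[0,0,0,0,0,0,1]]]'; python3 - <<'E'
from h import *
import cv2
s=get_state();print(s["eef_pos"],s["force"]);im=grab_frame("wrist");cv2.imwrite("pics/wr5.png",im)
E
```

```text
t: 23.4
eef_pos: [0.6161, 0.0227, 0.135]
ee_rot: [3.142, 0.0, -1.573]
force: [-0.5, -0.3, -1.0]
width: 0.0235
[0.61614794 0.02267462 0.13502237] [-0.5072034  -0.31664255 -1.01809721]
```

View pics/wr5.png

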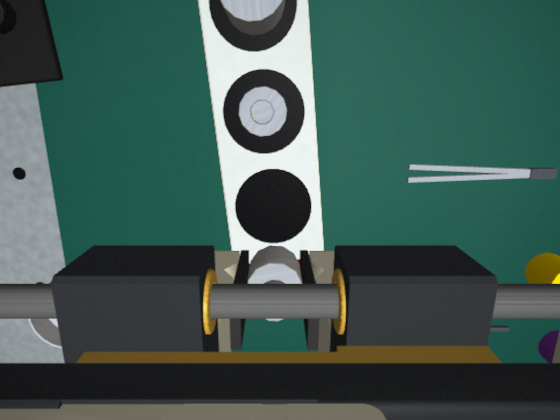

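w2 is centred on its seat at (263,111), and the target seat s1 is clear at (273,206).

```bash
cat >> h.py <<'E'
import cv2
def circ(im,box,z,vmax,thr=70):
    x0,x1,y0,y1=box
    m=(im.max(2)<thr).astype(np.uint8); k=np.zeros_like(m);k[y0:y1,x0:x1]=m[y0:y1,x0:x1]
    c=max(cv2.findContours(k,0,1)[0],key=cv2.contourArea)
    P=np.array([ray("wrist",*p[0],z)[:2] for p in c if p[0][1]<vmax])
    A=np.c_[2*P,np.ones(len(P))];x=np.linalg.lstsq(A,(P**2).sum(1),rcond=None)[0];return x[:2],np.sqrt(x[2]+x[0]**2+x[1]**2)
E
python3 - <<'E'
from h import *
im=cv2.imread("pics/wr5.png")
print(circ(im,(230,316,164,243),.013,240),circ(im,(216,310,62,156),.013,400))
E
```

```text
(array([0.61670676, 0.02346004]), np.float64(0.029076272194047334)) (array([ 0.62354572, -0.04792683]), np.float64(0.028997293172463984))
```

```bash
python3 -m inch '[[[-0.0016,0,0.02,0,0,0,1],[0,0,0.06,0,0,0,1],[0,0,0.07,0,0,0,1],[0,0,0.05,0,0,0,1],[0,0,0.018,0,0,0,1],[0,0,0.007,0,0,0,1],[0,0,0.004,0,0,0,1],[0,0,0,0,0,0,1],[0,0,0,0,0,0,1],[0,0,0,0,0,0,1]]]'
```

```text
t: 24.45
eef_pos: [0.6174, 0.0243, 0.0213]
ee_rot: [-3.14, 0.001, -1.572]
force: [0.5, 0.2, -0.8]
width: 0.0231
```

```bash
python3 -m inch '[[[0.001,0.001,0.002,0,0,0,1],[0,0,0.002,0,0,0,1],[0,0,0,0,0,0,1],[0,0,0,0,0,0,1]]]';python3 -m inch '[[[0,0,0.001,0,0,0,1],[0,0,0.001,0,0,0,1],[0,0,0,0,0,0,1],[0,0,0,0,0,0,1]]]'
```

```text
t: 24.85
eef_pos: [0.6163, 0.0236, 0.0183]
ee_rot: [3.142, -0.0, -1.572]
force: [0.5, 0.1, -0.4]
width: 0.0232
t: 25.25
eef_pos: [0.6163, 0.0236, 0.0179]
ee_rot: [-3.141, -0.0, -1.572]
force: [-2.7, 0.2, 5.5]
width: 0.0232
```

Contact felt, so I'll release, lift and move towards w4.

```bash
python3 -m inch '[[[0,0,-0.0006,0,0,0,1],[0,0,0,0,0,0,0.7],[0,0,0,0,0,0,0.65],[0,0,0,0,0,0,0.6],[0,0,0,0,0,0,0.5],[0,0,0,0,0,0,0.5],[0,0,0,0,0,0,0.5]]]'; python3 -m inch '[[[0,0,-0.02,0,0,0,0.5],[0,0,-0.05,0,0,0,0.5],[0,0,-0.07,0,0,0,0.5],[0,0,-0.08,0,0,0,0.5],[0,0,-0.06,0,0,0,0.5],[0,0,-0.04,0,0,0,0],[0,0,0,0,0,0,0],[0,0,0,0,0,0,0],[0,0,0,0,0,0,0]]]'
```

```text
t: 25.95
eef_pos: [0.6163, 0.0236, 0.0176]
ee_rot: [3.142, -0.0, -1.572]
force: [0.0, -1.2, 0.2]
width: 0.0435
t: 26.85
eef_pos: [0.6156, 0.0235, 0.177]
ee_rot: [3.14, -0.0, -1.572]
force: [0.1, -0.1, 0.3]
width: 0.0706
```

```bash
python3 -m inch '[[[0.03,0.02,0,0,0,0,0],[0.06,0.04,0,0,0,0,0],[0.07,0.047,0,0,0,0,0],[0.07,0.047,0,0,0,0,0],[0.07,0.047,0,0,0,0,0],[0.07,0.047,0,0,0,0,0],[0.07,0.047,0,0,0,0,0],[0.05,0.033,0,0,0,0,0],[0.0326,0.022,0,0,0,0,0],[0,0,0,0,0,0,0],[0,0,0,0,0,0,0],[0,0,0,0,0,0,0],[0,0,0,0,0,0,0]]]'; python3 - <<'E'
from h import *
s=get_state();print(s["eef_pos"],s["force"]);im=grab_frame("wrist");cv2.imwrite("pics/wr6.png",im)
cv2.imwrite("pics/wr6b.png",cv2.resize(im[140:270,210:340],None,fx=5,fy=5,interpolation=cv2.INTER_CUBIC))
E
```

```text
t: 28.15
eef_pos: [0.4413, -0.2369, 0.1774]
ee_rot: [3.141, 0.0, -1.571]
force: [-0.5, -0.5, 0.6]
width: 0.0877
[ 0.44130296 -0.23690387  0.17738401] [-0.51774579 -0.49737587  0.63243981]
```

View pics/wr6.png

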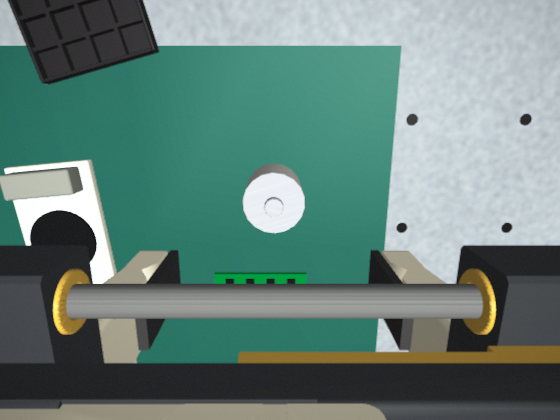

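View pics/wr6b.png

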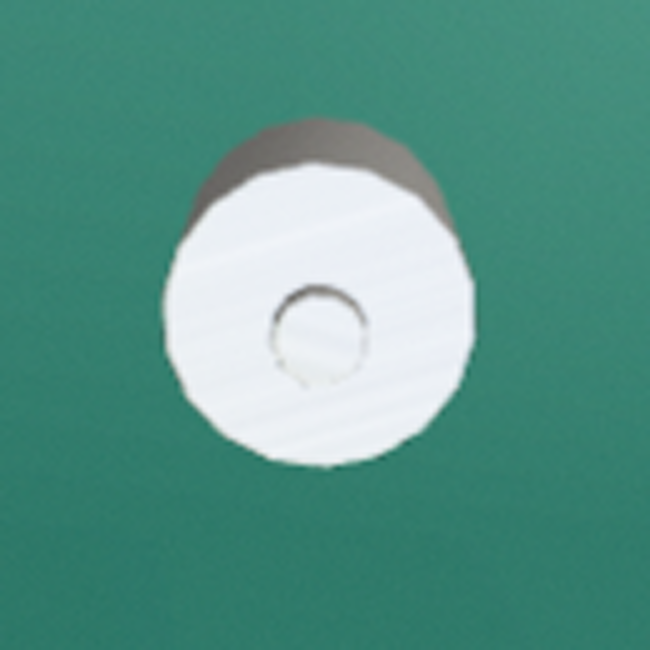

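```bash
python3 - <<'E'
from h import *
print(ray("wrist",273.4,202.6,.052))
E
```

```text
[ 0.44122726 -0.23846582  0.052     ]
```

```bash
python3 -m inch '[[[0.0022,0,0.03,0,0,0,0],[0,0,0.06,0,0,0,0],[0,0,0.07,0,0,0,0],[0,0,0.07,0,0,0,0],[0,0,0.06,0,0,0,0],[0,0,0.026,0,0,0,0],[0,0,0.011,0,0,0,0],[0,0,0.006,0,0,0,0],[0,0,0,0,0,0,0],[0,0,0,0,0,0,0],[0,0,0,0,0,0,0.2],[0,0,0,0,0,0,0.35],[0,0,0,0,0,0,0.45],[0,0,0,0,0,0,0.55],[0,0,0,0,0,0,1],[0,0,0,0,0,0,1],[0,0,0,0,0,0,1],[0,0,0,0,0,0,1],[0,0,0,0,0,0,1]]]' 50
```

```text
t: 30.1
eef_pos: [0.4413, -0.2386, 0.0112]
ee_rot: [-3.141, -0.0, -1.572]
force: [1.2, 0.6, 0.7]
width: 0.0492
```

```bash
python3 -m inch '[[[0,0,-0.02,0,0,0,1],[0,0,-0.06,0,0,0,1],[0,0,-0.08,0,0,0,1],[0,0,-0.08,0,0,0,1],[0,0,-0.06,0,0,0,1],[-0.006,-0.025,0,0,0,0,1],[-0.0125,-0.0525,0,0,0,0,1],[-0.015,-0.063,0,0,0,0,1],[-0.015,-0.063,0,0,0,0,1],[-0.015,-0.063,0,0,0,0,1],[-0.0145,-0.061,0,0,0,0,1],[-0.0092,-0.0389,0,0,0,0,1],[-0.006,-0.025,0,0,0,0,1],[0,0,0,0,0,0,1],[0,0,0,0,0,0,1],[0,0,0,0,0,0,1],[0,0,0,0,0,0,1]]]'; python3 - <<'E'
from h import *
s=get_state();print(s["eef_pos"],s["force"]);im=grab_frame("wrist");cv2.imwrite("pics/wr7.png",im)
E
```

```text
t: 31.8
eef_pos: [0.6359, -0.1924, 0.1612]
ee_rot: [3.141, 0.0, -1.572]
force: [0.2, 0.3, -7.7]
width: 0.0492
[ 0.63590692 -0.19237102  0.16117282] [ 0.23957056  0.29290399 -7.7138714 ]
```

View pics/wr7.png

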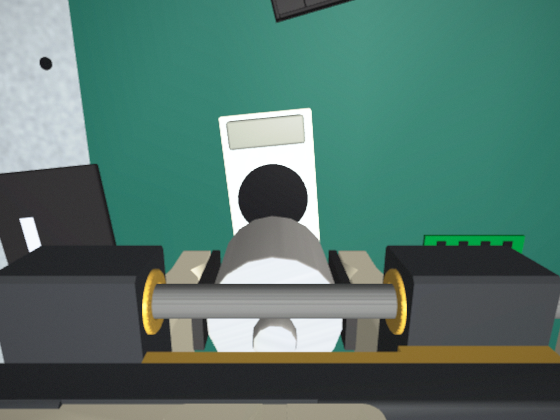

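```bash
python3 - <<'E'
from h import *
im=cv2.imread("pics/wr7.png")
print(circ(im,(230,314,160,225),.013,216))
E
python3 -m inch '[[[0,0,0.02,0,0,0,1],[0,0,0.06,0,0,0,1],[0,0,0.07,0,0,0,1],[0,0,0.06,0,0,0,1],[0,0,0.03,0,0,0,1],[0,0,0.012,0,0,0,1],[0,0,0.008,0,0,0,1],[0,0,0,0,0,0,1],[0,0,0,0,0,0,1],[0,0,0,0,0,0,1]]]'
```

```text
(array([ 0.63684886, -0.19411522]), np.float64(0.0272561103203648))
t: 32.85
eef_pos: [0.6376, -0.1922, 0.0325]
ee_rot: [-3.139, -0.0, -1.572]
force: [-0.3, 0.3, -7.5]
width: 0.0494
```

```bash
python3 -m inch '[[[0,0.001,0.006,0,0,0,1],[0,0,0.005,0,0,0,1],[0,0,0.002,0,0,0,1],[0,0,0,0,0,0,1],[0,0,0,0,0,0,1]]]';python3 -m inch '[[[0,0,0.001,0,0,0,1],[0,0,0.001,0,0,0,1],[0,0,0,0,0,0,1],[0,0,0,0,0,0,1]]]'
```

```text
t: 33.35
eef_pos: [0.6363, -0.1922, 0.0245]
ee_rot: [3.142, -0.0, -1.572]
force: [-0.1, 0.2, -7.6]
width: 0.0492
t: 33.75
eef_pos: [0.6364, -0.1922, 0.0243]
ee_rot: [-3.141, -0.0, -1.572]
force: [-2.9, 1.1, 0.9]
width: 0.0492
```

```bash
python3 -m inch '[[[0,0,0,0,0,0,0.42],[0,0,0,0,0,0,0.38],[0,0,0,0,0,0,0.34],[0,0,0,0,0,0,0.25],[0,0,0,0,0,0,0.2],[0,0,0,0,0,0,0.2],[0,0,0,0,0,0,0.2]]]'; python3 -m inch '[[[0,0,-0.02,0,0,0,0.2],[0,0,-0.05,0,0,0,0.2],[0,0,-0.07,0,0,0,0.2],[0,0,-0.08,0,0,0,0.2],[0,0,-0.08,0,0,0,0.2],[0,0,-0.06,0,0,0,0.2],[-0.06,0.03,0,0,0,0,0.2],[-0.08,0.04,0,0,0,0,0.2],[-0.08,0.04,0,0,0,0,0.2],[-0.08,0.04,0,0,0,0,0.2],[-0.05,0,0,0,0,0,0.2],[0,0,0,0,0,0,0.2],[0,0,0,0,0,0,0.2],[0,0,0,0,0,0,0.2]]]'; python3 - <<'E'
from h import *
im=grab_frame("wrist");cv2.imwrite("pics/wr8.png",im)
cv2.imwrite("pics/sc8.png",grab_frame("scene"))
E
```

```text
t: 34.45
eef_pos: [0.6363, -0.1922, 0.0236]
ee_rot: [-3.141, -0.0, -1.572]
force: [-0.0, -0.2, 0.4]
width: 0.0698
t: 35.85
eef_pos: [0.5616, -0.0175, 0.204]
ee_rot: [-3.141, -0.0, -1.572]
force: [-1.0, 0.7, 0.3]
width: 0.0702
```

View pics/wr8.png

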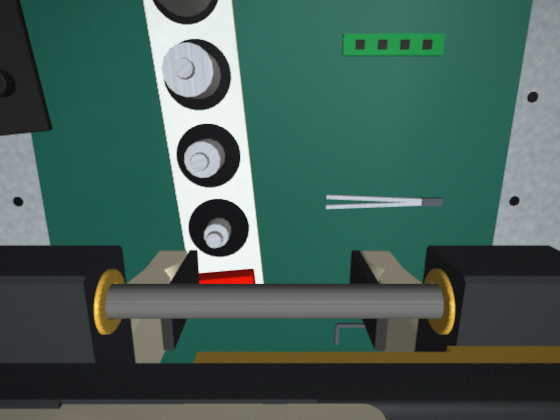

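View pics/sc8.png

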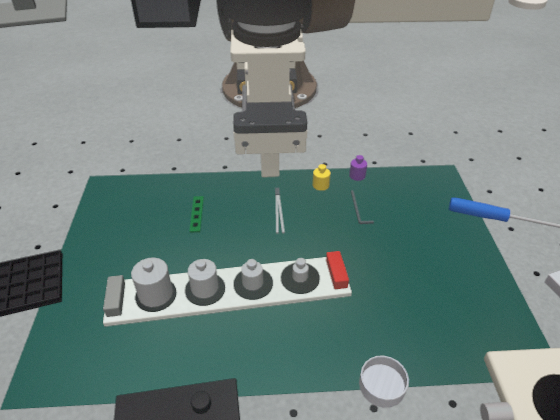

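All four weights are upright and in order, from w1 beside the red block at (338,270) to w4 beside the grey one. Now the centring of w1 and w4.

```bash
python3 - <<'E'
import cv2
im=cv2.imread("pics/sc8.png")
cv2.imwrite("pics/sc8b.png",cv2.resize(im[245:325,100:230],None,fx=6,fy=6,interpolation=cv2.INTER_CUBIC))
cv2.imwrite("pics/sc8c.png",cv2.resize(im[245:325,225:355],None,fx=6,fy=6,interpolation=cv2.INTER_CUBIC))
E
```

```text
(no output)
```

View pics/sc8b.png

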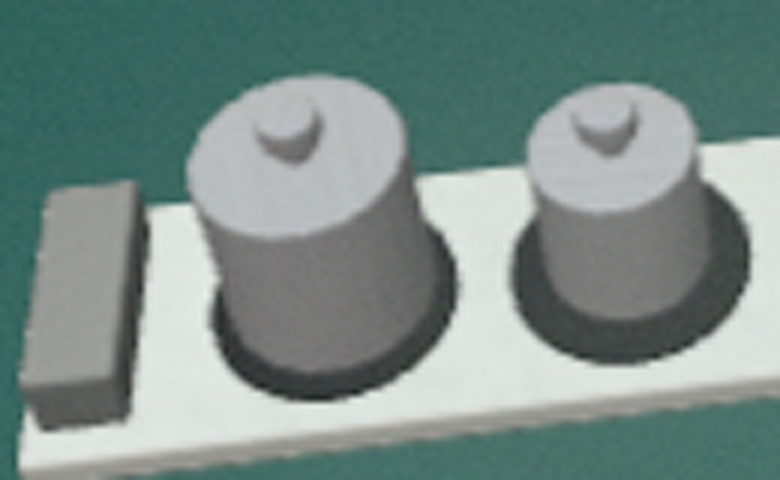

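View pics/sc8c.png

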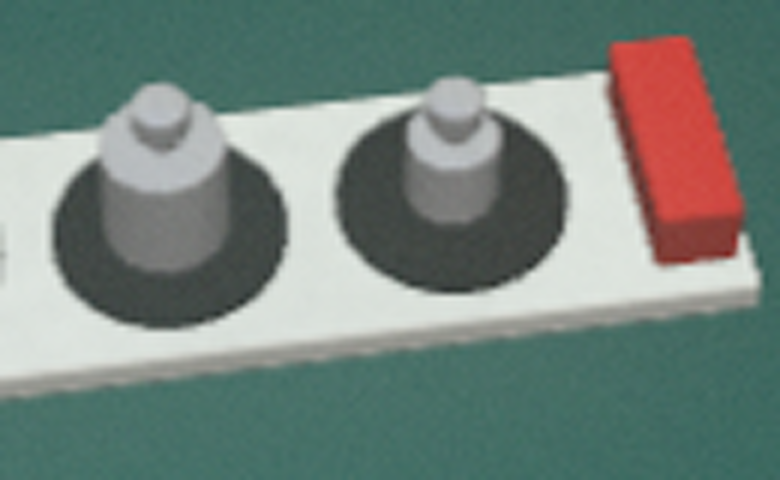

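```bash
python3 - <<'E'
from h import *
for n,(u,v),z,s in [("w4",(100+297.5/6-.4,245+157/6-.4),.065,(.6399,-.1896)),("w3",(100+612/6-.4,245+148/6-.4),.055,(.6331,-.1186)),("w2",(225+163/6-.4,245+148/6-.4),.045,(.6265,-.0474)),("w1",(225+454/6-.4,245+140/6-.4),.035,(.6191,.0245))]:
    p=ray("scene",u,v,z)[:2];print(n,p.round(4),((p-s)*1000).round(1))
E
```

```text
w4 [ 0.638  -0.1904] [-1.9 -0.8]
w3 [ 0.6305 -0.1193] [-2.6 -0.7]
w2 [ 0.6258 -0.0481] [-0.7 -0.7]
w1 [0.6185 0.0238] [-0.6 -0.7]
```

```bash
python3 -c "
from station import *
print(job_done())"
```

```text
the job is handed in; nothing more can be done
None
```

I handed the job in after about 36 s. All four weights stand upright on the rail's seats in order of size: w1 beside the red block, then w2, w3, and w4 beside the grey block. Each one was lowered until the wrist force showed it resting on its seat, then released. The yellow and purple look-alikes were left alone.

- **Upright and order:** the last scene and wrist pictures show all four standing in the right order, with the gripper well clear.
- **Centring:** the scene picture puts w1 and w2 about 1 mm from the middle of their seats, w4 about 2 mm and w3 about 2.7 mm. For w3, the wrist camera gave a smaller offset, about 1.5 mm.
- **Disagreement:** the scene and top cameras differed by 2–5 mm along x. I steered by the wrist camera, which agreed with the top camera to about 1.5 mm.
- **Forces:** the highest reading after any of my moves was about 8 N at the wrist. I did not record forces continuously within moves.

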